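# Fasten the last quarter-turn stud of a vacuum pump's filter cover

### The job

The filter cover of the white bench vacuum pump is held by two winged quarter-turn studs, one at each end; one is fastened, the other still stands up with its wing across the cover. Press the standing stud down, turn it a quarter turn clockwise while it is down so that its wing points at the green marks, and let go so that it drops into its catch and stays in. Leave the other stud fastened.

Things in the scene. Friction and masses are not known exactly. Their poses are not given: they have to be found in the camera images.
- loose_stud_head (a point): The stud to fasten: a steel disc 48 mm across with a black wing on it (40 long, 14 wide, 22 high, yellow line along its top). The point is on the turning axis at the disc's top, the foot of the wing; 98 mm above the worktop while the stud stands up. x runs along the wing, y across it (pinch here), z up. Two green marks on the cover beside each stud show the fastened line.
- loose_stud_press (a joint): How far that stud is pressed in, m. 0: standing up (a red band shows under its disc). It springs back with 3 N at the start, 7 N at 10 mm; hard stop at 12 mm. It can turn only while pressed in by more than 8 mm. Turned home and let go, it rises to 4.5 mm and is caught there.
- loose_stud_turn (a joint): Turn of that stud, rad, growing clockwise seen from above. 0 to 0.12: unfastened, wing across the cover. 1.57: fastened, wing in line with the green marks; it stops at 1.62 and is caught from about 1.4. It turns easily while pressed and stays where it is left.
- set_stud_turn (a joint): Turn of the other, like stud, already fastened at about 1.57, its head 4.5 mm lower. The studs are 200 mm apart on the long middle line of the cover, a flat grey plate 76 mm above the worktop on the fixed white pump (170 x 320 mm, long side about along y, turned up to 20 degrees). Only the studs rise over the cover.

How it is judged (in metres and radians):
On the way:
1. the standing stud is pressed in before it is turned (value of joint loose_stud_press above 0.006 m and value of joint loose_stud_turn below 0.5 rad), for 0.02 s.
At the end, for the whole second after the job is handed in: The stud that stood up is turned to its fastened place (more than 1.31 rad, 75 degrees) and sits in its catch, 3 to 6.5 mm in, with nothing pressing on it; the other stud is still fastened (more than 1.31 rad) (value of joint each of loose_stud_turn, set_stud_turn above 1.31 rad and value of joint loose_stud_press between 0.003 and 0.0065 m); the robot touches nothing.
It fails at once if the fastened stud is turned open (value of joint set_stud_turn below 1.2 rad).
It also fails if it takes over 29 s, if anything falls off the work surface, if the arm or the gripper's body presses on something with over 40 N, if the wrist force passes 120 N, or if a joint passes its speed limit or range.

### The arm

A 6-joint arm with a two-finger parallel gripper is mounted at the origin on a cart in front of the work surface, level with it; the furniture and walls round the work are solid. World frame = base frame: x ahead of the robot, y to its left, z up, the work surface at z = 0. Lengths are in mm, angles in rad, forces in N, time in s.
With the tool pointing down it reaches from about 325 to 875 mm from the base axis. Payload 4.4 kg.
Tool frame: the origin (TCP) lies midway between the tips of the shut fingers; the grasp point (between the pads) lies manip.grip_point_offset behind it (manip.grip_point_offset is the distance from the TCP to the grasp point, in mm); z points along the fingers, y is the line along which they close (so a half turn about z gives the same grasp; the last joint's range is limited). The gripper opens to 85 mm and grips with 20 to 120 N. Pads are 22 mm wide; open, the fingers measure 114 mm over their backs; the gripper's body (76 mm by 85 mm) begins 54 mm behind the grasp point. The pads swing forward as they close: fully open they stand 13 mm farther back than shut.
Start: joints at [-1.395, 0.207, 1.542, -0, 1.393, -0.15], TCP at [184.026, -544.758, 208.182] pointing down, gripper open.
Joint ranges: [-2.73, 2.73], [-0.86, 2.22], [0.23, 2.46], [-1.11, 4.25], [0.08, 2.63], [-2.82, 2.82]. Speed limits (rad/s): [2.79, 2.79, 3.14, 3.14, 3.14, 3.14].

### API

Orientations are given as a unit quaternion [w, x, y, z].
In Python, from workcell import get_obs, cams, manip gives the robot as it stands.
- The arm moves only by the shell command python3 -m creep 'ROWS' [FORCE]. ROWS is JSON, a list of rows, each an object of numbers: "tx", "ty", "tz": the shift along the world's x, y, z in cm; "wx", "wy", "wz": the turn, a rotation vector about the world's x, y, z in rad; "hand": the opening, from 0 (shut) to 1 (fully open). A call has 1 to 20 rows; each row is the pose to reach, as a shift and turn from the pose commanded when the call began; what a row does not reach only later rows make up. A row lasts 1/8 s, in which the tool goes at most 62.5 mm and 10.7 degrees, less where a joint would pass 70% of its speed; a pose out of reach is approached as far as the arm can. A call with a gripper value outside its range is refused whole. The fingers move at their own pace and stop on an object; FORCE is the grip in N (left out, the last holds). Time passes only in rows, so rows that repeat a pose let the fingers close. It gives the time, the measured TCP pose, the force, the opening and the grip force at its end, in the units of the state.
- get_obs(): the state, without advancing time (a new reading comes with each control period).
- cams.snapshot(name): name is "scene" or "top" or "wrist"; returns a dict with "frame" (480x640x3 uint8, red, green, blue), "z_map" (480x640 float32, mm along the optical axis (not along the pixel's ray), 0 where there is no reading), "mtx" (3x3 intrinsics, pixels), "origin" and "rotation" of the camera in the world. Camera axes: x right, y up, looking along -z (the intrinsics and any distortion apply to the point x, -y, -z); pixel columns grow to the right and rows downward; lengths in mm; the calibration is good to about 2 mm. A picture is of the moment at which its call begins.
- manip.finish_job(): hands the job in; it is judged then, once.
The state is a dict: "t": time; "qpos": joint angles; "joint_vel": joint speeds; "joint_efforts": joint torques, N m; "ee_pos": TCP position; "tool_rot": TCP orientation; "force": force on the tool from outside, world axes, zero at the start; "moment": the same for the moment, N m; "gripper_width": opening from 0.0 (shut) to 1.0 (fully open); "gripper_force": force on a finger pad.
Only numpy, scipy, OpenCV 4.12 (cv2) and the standard library are available. Lean on these libraries where they do the work, as an engineer would, in place of code of your own. Each camera call takes 0.05 s, during which the arm holds its last target. There are 200 camera calls.

## Working session

There is one attempt and no reset: what is moved stays moved. The work goes in short steps, Python scripts to look and compute and a shell command to move; the robot and the scene stay as the last step left them, time stands still between calls to the robot, and variables do not carry over. Pictures are saved under pics/ and viewed, at most 10 in all, crops included, and the job is handed in when it is done.

```bash
mkdir -p pics
cat > h.py <<'E'
import numpy as np, cv2
from workcell import get_obs, cams, manip
def snap(n):
    s=cams.snapshot(n); return s
def ray(s,u,v):
    K=np.array(s["mtx"]);d=np.array([(u-K[0,2])/K[0,0],-(v-K[1,2])/K[1,1],-1.0])
    R=np.array(s["rotation"]); 
    return np.array(s["origin"]),R@d
def onplane(s,u,v,z):
    o,d=ray(s,u,v); return o+d*(z-o[2])/d[2]
def bydepth(s,u,v):
    o,d=ray(s,u,v); return o+d*s["z_map"][int(v),int(u)]
E
python3 - <<'E'
from h import *
import pickle
o=get_obs(); print(o["t"],o["ee_pos"],o["tool_rot"],o["gripper_width"],manip.grip_point_offset)
for n in("scene","top"):
    s=snap(n); pickle.dump(s,open(n+".pkl","wb")); cv2.imwrite(f"pics/{n}.png",s["frame"][:,:,::-1]); print(n,s["mtx"],s["origin"],s["rotation"],[k for k in s])
E
```

```text
0.0 [ 183.89118519 -543.92990395  207.01218317] [-1.16925366e-03  9.86758214e-01  1.62193893e-01 -1.69243619e-05] 0.9999773923226617 18.700000000000003
scene [[435.84083328   0.         313.31432383]
 [  0.         435.84083328 235.45427814]
 [  0.           0.           1.        ]] [ 61.40001339 561.48386052 602.44242855] [-0.33210533 -0.17416781  0.44796182  0.81160448] ['frame', 'z_map', 'mtx', 'origin', 'rotation']
top [[514.89194858   0.         328.90710208]
 [  0.         514.89194858 242.27850835]
 [  0.           0.           1.        ]] [455.39536146  52.13239785 982.21373273] [ 0.71510745  0.02834451 -0.02923372 -0.69782757] ['frame', 'z_map', 'mtx', 'origin', 'rotation']
```

View pics/top.png

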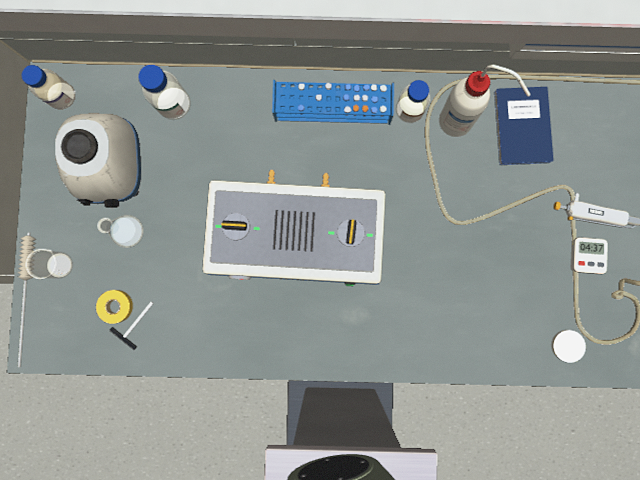

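View pics/scene.png

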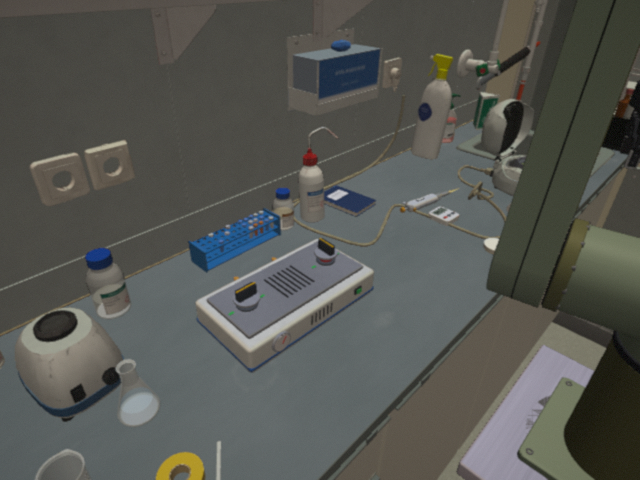

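Top view: pump in the middle; the loose stud is at about (350,233) with its wing running image up-down, across the green marks, and the fastened one is at (235,226). In the scene view the loose stud is at (326,250) and the fastened one at (246,293).

```bash
sed -i 's/R=np.array(s\["rotation"\]); /w,x,y,z=s["rotation"]; R=Rot.from_quat([x,y,z,w]).as_matrix()/; 1a from scipy.spatial.transform import Rotation as Rot' h.py
cat >> h.py <<'E'
def blobs(s,lo,hi,box,amin=3):
    x0,y0,x1,y1=box
    m=cv2.inRange(cv2.cvtColor(np.ascontiguousarray(s["frame"]),cv2.COLOR_RGB2HSV),lo,hi); k=np.zeros_like(m); k[y0:y1,x0:x1]=m[y0:y1,x0:x1]
    n,l,st,c=cv2.connectedComponentsWithStats(k,connectivity=8)
    return [(c[i],st[i,4],np.argwhere(l==i)[:,::-1]) for i in range(1,n) if st[i,4]>=amin]
def tri(a,ua,b,ub):
    o1,d1=ray(a,*ua);o2,d2=ray(b,*ub)
    t=np.linalg.lstsq(np.stack([d1,-d2],1),o2-o1,rcond=None)[0]
    p,q=o1+d1*t[0],o2+d2*t[1]; return (p+q)/2,np.linalg.norm(p-q)
E
python3 - <<'E'
from h import *
import pickle
T,S=[pickle.load(open(n+".pkl","rb")) for n in("top","scene")]
Y=((18,120,110),(35,255,255)); G=((45,90,90),(75,255,255))
for nm,s,bx in(("T",T,(205,185,385,280)),("S",S,(200,230,370,340))):
    for lab,c in(("Y",Y),("G",G)):
        for b in blobs(s,*c,bx): 
            v=cv2.fitLine(b[2].astype(np.float32),2,0,.01,.01).ravel()
            print(nm,lab,b[0].round(1),b[1],v[:2].round(2), onplane(s,*b[0],120 if lab=="Y" else 76).round(1), b[2].min(0),b[2].max(0))
yl=lambda s,bx:[b[0] for b in blobs(s,*Y,bx,8)]
t=sorted(yl(T,(205,185,385,280)),key=lambda c:c[0]); q=sorted(yl(S,(200,230,370,340)),key=lambda c:c[0])
print(t,q)
for a,b in zip(t,q): print(tri(T,a,S,b))
b=max([b for b in blobs(T,*Y,(330,205,370,260))],key=lambda b:b[1])
v=cv2.fitLine(b[2].astype(np.float32),2,0,.01,.01).ravel()
p=onplane(T,*(b[0]+9*v[:2]),120)-onplane(T,*(b[0]-9*v[:2]),120);print("wing yaw",np.degrees(np.arctan2(p[1],p[0])))
o=get_obs();w,x,y,z=o["tool_rot"];print(Rot.from_quat([x,y,z,w]).as_matrix().round(3))
E
```

```text
T Y [325.6 185.2] 9 [0.99 0.1 ] [622.7  60.  120. ] [322 185] [328 186]
T Y [351.1 231.1] 71 [ 0.11 -0.99] [545.5  15.  120. ] [349 220] [353 243]
T Y [233.1 224.4] 67 [1.   0.06] [552.1 213.9 120. ] [222 223] [245 226]
T G [218.  225.9] 19 [1. 0.] [553.6 248.8  76. ] [215 225] [221 227]
T G [256.4 228.1] 17 [1.   0.08] [551.5 180.8  76. ] [254 227] [259 229]
T G [330.7 232.6] 15 [0.98 0.21] [546.6  49.2  76. ] [328 231] [333 234]
T G [369.4 234.9] 17 [ 1.   -0.08] [544.1 -19.3  76. ] [367 234] [372 236]
S Y [326.4 242.2] 21 [0.84 0.55] [545.7  12.7 120. ] [320 238] [332 246]
S Y [273.4 258.2] 5 [ 1.   -0.09] [579.2 124.8 120. ] [272 258] [275 259]
S Y [236.  277.5] 6 [1. 0.] [581.8 211.1 120. ] [235 277] [237 278]
S Y [245.1 286.9] 37 [ 0.88 -0.47] [549.7 216.2 120. ] [236 282] [254 292]
S G [313.3 266.4] 7 [ 0.99 -0.15] [548.4  46.8  76. ] [312 266] [315 267]
S G [359.4 289.4] 5 [ 0.93 -0.36] [436.7  37.2  76. ] [358 289] [361 290]
S G [262.  295.4] 11 [ 0.86 -0.51] [553.  177.9  76. ] [260 294] [264 297]
S G [230.8 312.8] 12 [ 0.85 -0.53] [555.9 246.6  76. ] [229 311] [233 314]
[array([233.14925373, 224.37313433]), array([325.55555556, 185.22222222]), array([351.09859155, 231.12676056])] [array([245.05405405, 286.91891892]), array([326.38095238, 242.23809524])]
(array([552.34944334, 214.34066124, 117.39439739]), np.float64(0.05027319398376882))
(array([584.61417852,  34.51852112, 124.11536876]), np.float64(88.99020668576074))
wing yaw -5.174695386646634
[[ 0.947  0.32  -0.   ]
 [ 0.32  -0.947  0.002]
 [ 0.    -0.002 -1.   ]]
```

```bash
python3 -m creep '[{"tx":36.1,"ty":56,"tz":2,"wz":2.72,"hand":1},{"tx":36.1,"ty":56,"tz":2,"wz":2.72,"hand":1},{"tx":36.1,"ty":56,"tz":2,"wz":2.72,"hand":1},{"tx":36.1,"ty":56,"tz":2,"wz":2.72,"hand":1},{"tx":36.1,"ty":56,"tz":2,"wz":2.72,"hand":1},{"tx":36.1,"ty":56,"tz":2,"wz":2.72,"hand":1},{"tx":36.1,"ty":56,"tz":2,"wz":2.72,"hand":1},{"tx":36.1,"ty":56,"tz":2,"wz":2.72,"hand":1},{"tx":36.1,"ty":56,"tz":2,"wz":2.72,"hand":1},{"tx":36.1,"ty":56,"tz":2,"wz":2.72,"hand":1},{"tx":36.1,"ty":56,"tz":2,"wz":2.72,"hand":1},{"tx":36.1,"ty":56,"tz":2,"wz":2.72,"hand":1},{"tx":36.1,"ty":56,"tz":-3,"wz":2.72,"hand":1},{"tx":36.1,"ty":56,"tz":-3,"wz":2.72,"hand":1},{"tx":36.1,"ty":56,"tz":-3,"wz":2.72,"hand":1},{"tx":36.1,"ty":56,"tz":-3,"wz":2.72,"hand":1},{"tx":36.1,"ty":56,"tz":-3,"wz":2.72,"hand":1},{"tx":36.1,"ty":56,"tz":-3,"wz":2.72,"hand":1}]' 50
python3 - <<'E'
from h import *
import pickle
o=get_obs();print(o["qpos"],o["t"])
w,x,y,z=o["tool_rot"];print(Rot.from_quat([x,y,z,w]).as_matrix().round(3),o["ee_pos"])
T=pickle.load(open("top.pkl","rb"));S=pickle.load(open("scene.pkl","rb"))
print(tri(T,(351.1,231.1),S,(326.4,242.2)))
s=snap("wrist");pickle.dump(s,open("w.pkl","wb"));cv2.imwrite("pics/w.png",s["frame"][:,:,::-1])
Y=((18,120,110),(35,255,255)); G=((45,90,90),(75,255,255))
for lab,c,z in(("Y",Y,120),("G",G,76)):
    for b in blobs(s,*c,(0,0,640,480),20):
        v=cv2.fitLine(b[2].astype(np.float32),2,0,.01,.01).ravel()
        p=onplane(s,*(b[0]+20*v[:2]),z)-onplane(s,*(b[0]-20*v[:2]),z)
        print(lab,b[0].round(1),b[1],onplane(s,*b[0],z).round(1),np.degrees(np.arctan2(p[1],p[0])).round(1),bydepth(s,*b[0]).round(1))
E
```

```text
[-1.39549384e+00  2.07377207e-01  1.54284303e+00  3.15562550e-05
  1.39350880e+00 -1.50499341e-01] 0.1
[[ 0.947  0.32  -0.   ]
 [ 0.32  -0.947  0.002]
 [ 0.    -0.002 -1.   ]] [ 183.90716661 -544.00676691  207.10270426]
(array([544.8627279 ,  14.62666138, 121.45718098]), np.float64(1.4465011046519614))schema error: expected keys tx, ty, tz, wx, wy, wz, hand
```

View pics/w.png

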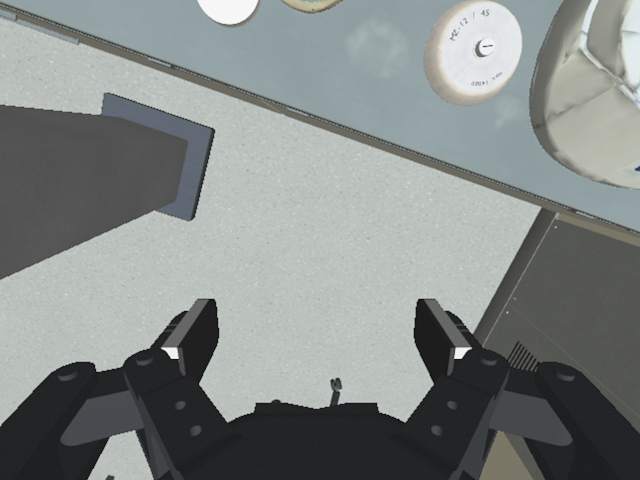

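The wrist picture at the start pose shows the bench edge with a weight at (475,50), to the right and away from my path. The move was refused, since every key must be given, so I'm resending it complete.

```bash
python3 -m creep '[{"tx":0,"ty":0,"tz":4,"wx":0,"wy":0,"wz":0.15,"hand":1},{"tx":36.1,"ty":56,"tz":4,"wx":0,"wy":0,"wz":2.72,"hand":1},{"tx":36.1,"ty":56,"tz":4,"wx":0,"wy":0,"wz":2.72,"hand":1},{"tx":36.1,"ty":56,"tz":4,"wx":0,"wy":0,"wz":2.72,"hand":1},{"tx":36.1,"ty":56,"tz":4,"wx":0,"wy":0,"wz":2.72,"hand":1},{"tx":36.1,"ty":56,"tz":4,"wx":0,"wy":0,"wz":2.72,"hand":1},{"tx":36.1,"ty":56,"tz":4,"wx":0,"wy":0,"wz":2.72,"hand":1},{"tx":36.1,"ty":56,"tz":4,"wx":0,"wy":0,"wz":2.72,"hand":1},{"tx":36.1,"ty":56,"tz":4,"wx":0,"wy":0,"wz":2.72,"hand":1},{"tx":36.1,"ty":56,"tz":4,"wx":0,"wy":0,"wz":2.72,"hand":1},{"tx":36.1,"ty":56,"tz":4,"wx":0,"wy":0,"wz":2.72,"hand":1},{"tx":36.1,"ty":56,"tz":4,"wx":0,"wy":0,"wz":2.72,"hand":1},{"tx":36.1,"ty":56,"tz":4,"wx":0,"wy":0,"wz":2.72,"hand":1},{"tx":36.1,"ty":56,"tz":4,"wx":0,"wy":0,"wz":2.72,"hand":1},{"tx":36.1,"ty":56,"tz":0,"wx":0,"wy":0,"wz":2.72,"hand":1},{"tx":36.1,"ty":56,"tz":-3,"wx":0,"wy":0,"wz":2.72,"hand":1},{"tx":36.1,"ty":56,"tz":-3,"wx":0,"wy":0,"wz":2.72,"hand":1},{"tx":36.1,"ty":56,"tz":-3,"wx":0,"wy":0,"wz":2.72,"hand":1},{"tx":36.1,"ty":56,"tz":-3,"wx":0,"wy":0,"wz":2.72,"hand":1}]' 50
cat > look.py <<'E'
from h import *
import sys
o=get_obs();print(o["qpos"].round(3) if hasattr(o["qpos"],"round") else o["qpos"],o["t"])
w,x,y,z=o["tool_rot"];print(Rot.from_quat([x,y,z,w]).as_matrix().round(3),o["ee_pos"],o["force"])
s=snap("wrist");cv2.imwrite(f"pics/{sys.argv[1]}.png",s["frame"][:,:,::-1])
Y=((18,120,110),(35,255,255)); G=((45,90,90),(75,255,255))
for lab,c,z in(("Y",Y,120),("G",G,76)):
    for b in blobs(s,*c,(0,0,640,480),20):
        v=cv2.fitLine(b[2].astype(np.float32),2,0,.01,.01).ravel()
        p=onplane(s,*(b[0]+20*v[:2]),z)-onplane(s,*(b[0]-20*v[:2]),z)
        print(lab,b[0].round(1),b[1],onplane(s,*b[0],z).round(1),np.degrees(np.arctan2(p[1],p[0])).round(1),bydepth(s,*b[0]).round(1))
E
python3 look.py w2
```

```text
t: 2.52
ee_pos: [546.4, 15.1, 180.2]
tool_rot: [0.002, 0.048, 0.999, -0.0]
force: [0.4, -0.7, -0.1]
gripper_width: 1.0
gripper_force: 0.0
[-0.131  0.169  1.646  0.     1.323 -1.606] 2.525
[[-0.995  0.096  0.004]
 [ 0.096  0.995 -0.   ]
 [-0.004 -0.    -1.   ]] [546.41858452  15.05103567 180.17174437] [ 0.39293257 -0.72310575 -0.14249091]
Y [313.8 246. ] 288 [545.5  13.  120. ] 174.3 [545.2  13.  120.8]
Y [594.5 228.3] 324 [551.1 208.4 120. ] 88.2 [552.8 212.5 115. ]
Y [470.2 312.3] 160 [608.9 125.1 120. ] 178.4 [652.  157.6  49.2]
Y [370.5 317.9] 144 [606.6  50.2 120. ] 176.9 [647.8  58.9  51.2]
G [301.9 117.9] 49 [457.7  12.1  76. ] 87.4 [456.   11.   45.1]
G [515.6 218.3] 73 [551.7 178.9  76. ] 91.1 [551.5 178.6  76.6]
G [355.4 227.8] 71 [547.3  47.2  76. ] 90.1 [547.1  47.1  76.8]
G [273.6 232.7] 70 [545. -21.  76.] 89.5 [545.1 -21.   75.8]
```

View pics/w2.png

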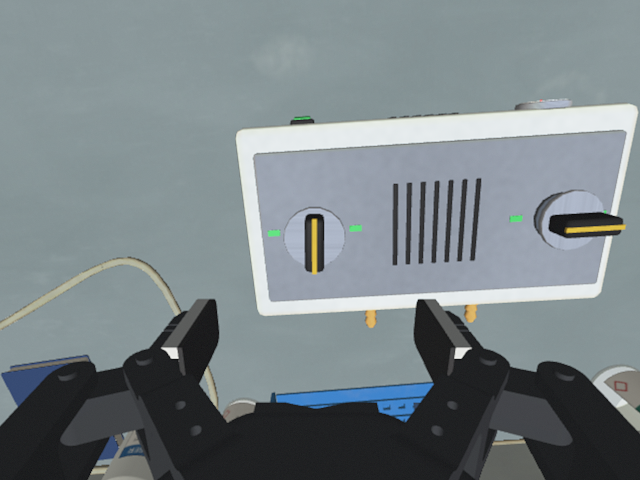

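The wrist view shows the loose stud's wing at (314,246), in line with the tool, with the green marks at (274,233) and (355,228). The axis is near (545.5, 14), and the depth, triangulated and stated heights agree.

```bash
python3 -m creep '[{"tx":-0.1,"ty":-0.1,"tz":-4,"wx":0,"wy":0,"wz":0,"hand":1},{"tx":-0.1,"ty":-0.1,"tz":-7.5,"wx":0,"wy":0,"wz":0,"hand":0.6},{"tx":-0.1,"ty":-0.1,"tz":-7.5,"wx":0,"wy":0,"wz":0,"hand":0.4},{"tx":-0.1,"ty":-0.1,"tz":-7.5,"wx":0,"wy":0,"wz":0,"hand":0.3},{"tx":-0.1,"ty":-0.1,"tz":-7.5,"wx":0,"wy":0,"wz":0,"hand":0.3},{"tx":-0.1,"ty":-0.1,"tz":-7.5,"wx":0,"wy":0,"wz":0,"hand":0.3}]' 50
```

```text
t: 3.32
ee_pos: [545.2, 14.1, 104.8]
tool_rot: [0.001, 0.048, 0.999, -0.0]
force: [-0.1, -0.2, 0.6]
gripper_width: 0.302
gripper_force: 0.0
```

```bash
python3 -m creep '[{"tx":0,"ty":0,"tz":-0.4,"wx":0,"wy":0,"wz":0,"hand":0.3},{"tx":0,"ty":0,"tz":-0.4,"wx":0,"wy":0,"wz":0,"hand":0},{"tx":0,"ty":0,"tz":-0.4,"wx":0,"wy":0,"wz":0,"hand":0},{"tx":0,"ty":0,"tz":-0.4,"wx":0,"wy":0,"wz":0,"hand":0},{"tx":0,"ty":0,"tz":-0.4,"wx":0,"wy":0,"wz":0,"hand":0},{"tx":0,"ty":0,"tz":-0.4,"wx":0,"wy":0,"wz":0,"hand":0}]' 50
```

```text
t: 4.08
ee_pos: [544.0, 14.2, 99.2]
tool_rot: [-0.0, 0.048, 0.999, -0.0]
force: [0.5, -0.4, 0.2]
gripper_width: 0.001
gripper_force: 0.0
```

The fingers shut on nothing, so I'm looking.

```bash
python3 look.py w3
python3 - <<'E'
from h import *
a=snap("scene")["frame"][200:340,190:380,::-1];b=snap("top")["frame"][170:290,190:400,::-1]
cv2.imwrite("pics/sc.png",np.vstack([cv2.resize(a,(600,300)),cv2.resize(b,(600,300))]))
E
```

```text
[-0.133  0.258  1.721 -0.     1.163 -1.608] 4.075
[[-0.995  0.096 -0.   ]
 [ 0.096  0.995 -0.   ]
 [ 0.    -0.    -1.   ]] [544.03491576  14.24230417  99.18951698] [ 0.4744031  -0.37227333  0.16745157]
Y [315.1 274.8] 189 [530.8  14.5 120. ] 173.2 [530.7  14.6 120.4]
Y [517.3 370.9] 207 [593.5 112.4 120. ] 161.1 [653.5 156.9  49.7]
G [298.2 115.2] 88 [457.9  12.4  76. ] 88.5 [456.2  11.3  49.8]
G [593.8 254. ] 141 [551.7 179.   76. ] 93.9 [551.5 178.5  76.5]
G [371.6 266.9] 130 [547.4  47.   76. ] 90.6 [547.6  47.1  75.6]
G [259.2 273.4] 131 [545.2 -21.1  76. ] 85.9 [544.9 -20.9  76.8]
```

View pics/w3.png

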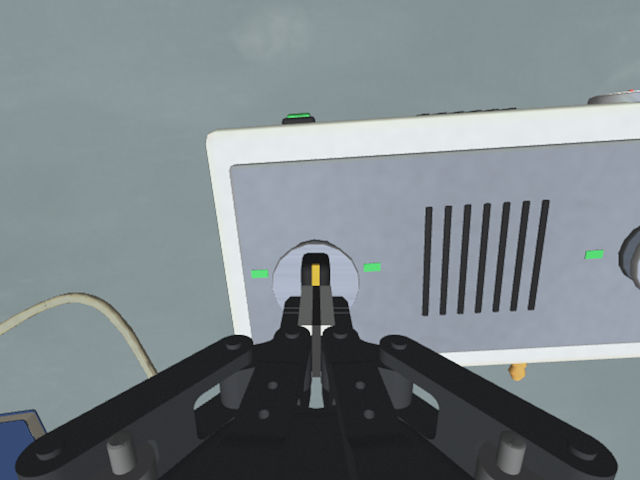

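View pics/sc.png

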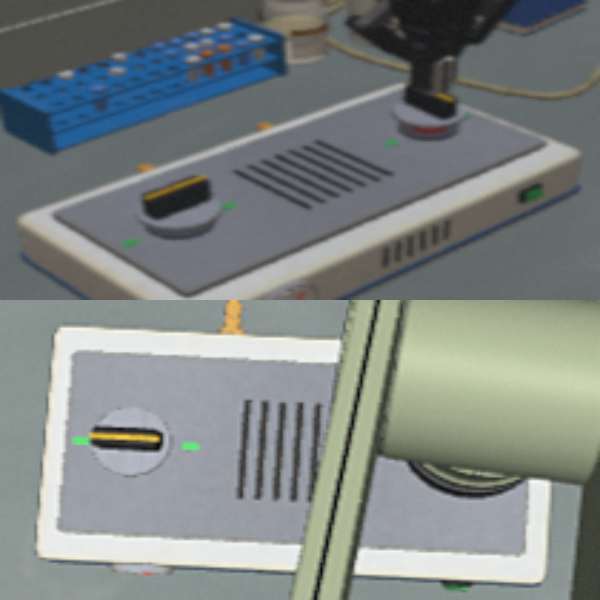

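The scene picture shows the shut fingers above the wing, not around it: the yellow line is still visible in front of the pads at (315,270) in the wrist view. Checking the actual fingertip height by depth.

Run:
```python
from h import *
s=snap("wrist")
for v in range(255,400,8):
    print(v,*[(bydepth(s,u,v)).round(0).astype(int).tolist() for u in(296,305,311,316,321,327,338)])
o=get_obs();print(o["gripper_width"],s["origin"])
c=snap("scene");cv2.imwrite("pics/sc2.png",cv2.resize(c["frame"][215:275,295:355,::-1],(600,600),interpolation=cv2.INTER_CUBIC))
for v in range(222,262,3): print(v,*[bydepth(c,u,v).round(0).astype(int).tolist() for u in (322,326,330)])
```

```text
255 [528, 5, 99] [527, 10, 102] [526, 13, 105] [527, 15, 105] [527, 18, 105] [529, 21, 98] [530, 27, 98]
263 [532, 4, 98] [527, 10, 114] [526, 13, 116] [526, 15, 117] [527, 18, 116] [528, 21, 114] [535, 26, 97]
271 [537, 4, 98] [529, 10, 120] [529, 13, 120] [529, 15, 121] [529, 17, 120] [529, 20, 120] [539, 26, 98]
279 [541, 3, 98] [532, 10, 121] [533, 12, 120] [533, 15, 120] [533, 17, 119] [534, 20, 119] [544, 26, 98]
287 [547, 2, 97] [533, 10, 127] [533, 12, 128] [533, 15, 128] [534, 17, 127] [534, 20, 127] [549, 25, 97]
295 [551, 2, 98] [533, 10, 136] [533, 13, 136] [533, 15, 136] [534, 17, 135] [534, 19, 136] [553, 25, 98]
303 [537, 6, 135] [533, 10, 142] [534, 13, 142] [533, 15, 143] [534, 17, 143] [533, 19, 144] [539, 24, 135]
311 [537, 6, 142] [533, 11, 150] [533, 13, 149] [534, 15, 149] [534, 17, 149] [533, 19, 150] [538, 23, 142]
319 [537, 6, 148] [533, 11, 155] [533, 13, 155] [534, 15, 155] [534, 17, 155] [534, 19, 155] [538, 23, 149]
327 [532, 8, 162] [534, 11, 160] [534, 13, 160] [534, 15, 160] [534, 16, 160] [534, 19, 160] [532, 22, 164]
335 [531, 8, 169] [532, 11, 167] 
[... 963 characters left out ...]
83245443 264.75376988]
222 [540, 34, 179] [533, 30, 180] [532, 20, 176]
225 [536, 38, 176] [533, 30, 173] [531, 20, 170]
228 [532, 42, 172] [532, 31, 167] [535, 16, 160]
231 [546, 27, 153] [537, 25, 156] [533, 17, 154]
234 [547, 26, 145] [538, 23, 148] [534, 16, 147]
237 [547, 25, 137] [537, 24, 142] [533, 17, 140]
240 [544, 28, 133] [538, 23, 134] [534, 16, 132]
243 [553, 18, 117] [540, 21, 125] [538, 10, 121]
246 [551, 20, 112] [541, 19, 116] [531, 18, 120]
249 [550, 20, 105] [538, 22, 112] [529, 20, 115]
252 [549, 21, 99] [538, 21, 104] [527, 22, 110]
255 [541, 29, 99] [535, 25, 100] [527, 21, 102]
258 [535, 36, 98] [529, 31, 98] [524, 25, 98]
261 [544, 26, 81] [537, 21, 82] [532, 15, 82]
```

View pics/sc2.png

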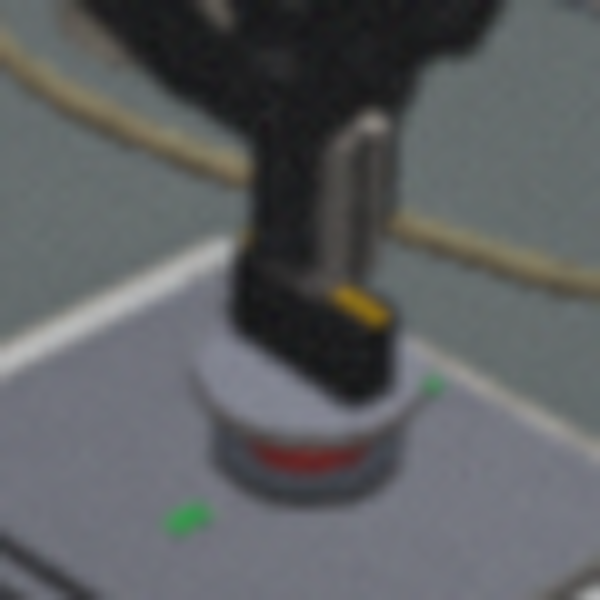

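The scene crop shows the shut fingertips resting just over the wing's top, with the red band still showing, so the stud has not moved. By depth the shut tips are at about z 123 while ee_pos says 99. The real tip is therefore about 24 mm higher than reported, and I'll go by the camera: open, go lower, pinch again.

```bash
python3 -m creep '[{"tx":0.1,"ty":0,"tz":1,"wx":0,"wy":0,"wz":0,"hand":0.4},{"tx":0.1,"ty":0,"tz":1,"wx":0,"wy":0,"wz":0,"hand":0.4},{"tx":0.1,"ty":0,"tz":1,"wx":0,"wy":0,"wz":0,"hand":0.4},{"tx":0.1,"ty":0,"tz":1,"wx":0,"wy":0,"wz":0,"hand":0.4},{"tx":0.1,"ty":0,"tz":-1,"wx":0,"wy":0,"wz":0,"hand":0.4},{"tx":0.1,"ty":0,"tz":-2,"wx":0,"wy":0,"wz":0,"hand":0.4},{"tx":0.1,"ty":0,"tz":-2,"wx":0,"wy":0,"wz":0,"hand":0},{"tx":0.1,"ty":0,"tz":-2,"wx":0,"wy":0,"wz":0,"hand":0},{"tx":0.1,"ty":0,"tz":-2,"wx":0,"wy":0,"wz":0,"hand":0},{"tx":0.1,"ty":0,"tz":-2,"wx":0,"wy":0,"wz":0,"hand":0}]' 50
python3 - <<'E'
from h import *
s=snap("wrist")
for v in range(255,340,8):
    print(v,*[(bydepth(s,u,v)).round(0).astype(int).tolist() for u in(290,300,305,316,327,332,342)])
E
```

```text
t: 5.58
ee_pos: [544.2, 14.0, 78.6]
tool_rot: [-0.001, 0.048, 0.999, -0.0]
force: [-1.3, -1.9, -6.0]
gripper_width: 0.148
gripper_force: 51.5
255 [528, 1, 77] [528, 7, 78] [522, 10, 95] [523, 16, 96] [529, 21, 79] [530, 23, 78] [531, 29, 76]
263 [525, 3, 96] [525, 8, 98] [525, 10, 98] [526, 15, 98] [526, 20, 98] [526, 23, 98] [528, 27, 95]
271 [529, 3, 98] [529, 7, 99] [527, 10, 104] [527, 15, 106] [527, 20, 105] [530, 22, 98] [531, 27, 98]
279 [533, 2, 97] [528, 8, 110] [526, 11, 115] [527, 15, 115] [528, 20, 112] [535, 22, 97] [535, 27, 98]
287 [533, 3, 107] [528, 8, 118] [528, 11, 118] [528, 15, 119] [529, 20, 119] [534, 22, 108] [535, 26, 106]
295 [533, 4, 115] [532, 8, 118] [531, 10, 119] [531, 15, 120] [532, 19, 118] [534, 21, 115] [535, 25, 115]
303 [533, 4, 122] [534, 8, 120] [534, 10, 121] [535, 14, 120] [536, 19, 119] [534, 21, 122] [535, 25, 122]
311 [533, 4, 128] [538, 8, 120] [537, 10, 121] [538, 14, 121] [539, 19, 120] [535, 21, 128] [534, 24, 130]
319 [533, 5, 135] [541, 7, 122] [542, 9, 120] [542, 14, 120] [543, 18, 120] [538, 20, 129] [535, 24, 134]
327 [533, 5, 139] [544, 7, 122] [546, 9, 120] [545, 13, 121] [546, 18, 120] [540, 20, 130] [535, 24, 139]
335 [532, 6, 146] [547, 7, 124] [470, 21, 244] [549, 13, 121] [551, 18, 119] [543, 20, 131] [533, 23, 148]
```

Gripped at 14 mm opening. Now pressing down.

```bash
python3 -m creep '[{"tx":0.1,"ty":0,"tz":-0.4,"wx":0,"wy":0,"wz":0,"hand":0},{"tx":0.1,"ty":0,"tz":-0.8,"wx":0,"wy":0,"wz":0,"hand":0},{"tx":0.1,"ty":0,"tz":-1.05,"wx":0,"wy":0,"wz":0,"hand":0},{"tx":0.1,"ty":0,"tz":-1.05,"wx":0,"wy":0,"wz":0,"hand":0},{"tx":0.1,"ty":0,"tz":-1.05,"wx":0,"wy":0,"wz":0,"hand":0}]' 60
python3 - <<'E'
from h import *
s=snap("wrist")
for v in range(263,330,10):
    print(v,*[(bydepth(s,u,v)).round(1).tolist() for u in(275,285,316,340,350)])
E
```

```text
t: 6.25
ee_pos: [544.4, 14.1, 69.9]
tool_rot: [-0.002, 0.048, 0.999, -0.0]
force: [-7.9, -2.1, 6.4]
gripper_width: 0.146
gripper_force: 62.6
263 [528.5, -5.7, 77.4] [529.9, -1.0, 75.1] [526.0, 15.3, 89.2] [527.2, 26.4, 88.8] [532.6, 31.9, 76.1]
273 [530.1, -4.8, 87.0] [529.5, 0.3, 89.5] [526.5, 15.2, 100.3] [531.6, 26.0, 90.4] [532.7, 30.7, 88.7]
283 [534.3, -5.1, 89.2] [535.0, -0.4, 88.6] [526.0, 15.3, 111.9] [536.8, 25.6, 90.0] [537.7, 30.4, 89.0]
293 [539.2, -5.7, 89.6] [539.8, -1.0, 89.3] [530.6, 14.9, 111.3] [535.1, 24.8, 104.0] [543.1, 30.1, 88.5]
303 [535.9, -3.2, 106.7] [532.6, 2.2, 113.9] [534.7, 14.5, 112.1] [535.1, 24.2, 113.2] [539.3, 28.7, 105.9]
313 [536.7, -2.4, 114.0] [533.0, 2.8, 121.5] [539.9, 14.0, 110.9] [535.0, 23.6, 121.4] [539.8, 27.9, 113.6]
323 [536.5, -1.4, 122.2] [532.8, 3.5, 129.2] [544.3, 13.6, 111.4] [535.1, 23.2, 128.4] [534.9, 26.7, 129.3]
```

The disc is at z≈89, so the stud is about 9 mm in. Pressing a little more, then turning clockwise.

```bash
python3 -m creep '[{"tx":0,"ty":0,"tz":-0.2,"wx":0,"wy":0,"wz":0,"hand":0},{"tx":0,"ty":0,"tz":-0.2,"wx":0,"wy":0,"wz":0,"hand":0},{"tx":0,"ty":0,"tz":-0.2,"wx":0,"wy":0,"wz":-0.17,"hand":0},{"tx":0,"ty":0,"tz":-0.2,"wx":0,"wy":0,"wz":-0.34,"hand":0},{"tx":0,"ty":0,"tz":-0.2,"wx":0,"wy":0,"wz":-0.51,"hand":0},{"tx":0,"ty":0,"tz":-0.2,"wx":0,"wy":0,"wz":-0.51,"hand":0}]' 60
python3 look.py w4
```

```text
t: 7.05
ee_pos: [544.7, 14.9, 68.2]
tool_rot: [-0.002, 0.299, 0.954, 0.0]
force: [-8.5, -0.2, 6.8]
gripper_width: 0.146
gripper_force: 62.9
[-1.320e-01  3.030e-01  1.736e+00  1.000e-03  1.105e+00 -1.096e+00] 7.05
[[-0.822  0.57  -0.003]
 [ 0.57   0.822  0.001]
 [ 0.003 -0.001 -1.   ]] [544.71659533  14.90929813  68.20658477] [-8.50693303 -0.24296379  6.78402037]
Y [617.8 282.5] 337 [589.1 119.1 120. ] 77.2 [653.8 157.4  49.7]
Y [315.  324.6] 775 [540.1  17.3 120. ] -34.8 [545.   13.9 110. ]
Y [469.  356.8] 156 [586.7  59.3 120. ] 19.4 [649.5  60.8  50.1]
G [631.1 106.4] 216 [551.6 177.7  76. ] 100.0 [551.  176.6  77.4]
G [216.4 144.3] 79 [460.4  18.   76. ] 88.8 [456.5  11.5  49.7]
G [372.5 258.7] 198 [547.4  47.   76. ] 87.9 [547.3  47.   76.5]
G [259.  324.4] 108 [544.7 -22.4  76. ] 98.3 [544.7 -22.5  75.9]
```

The wing is turning with the tool; I'll continue to the marks.

```bash
python3 -m creep '[{"tx":0,"ty":0,"tz":0,"wx":0,"wy":0,"wz":-0.17,"hand":0},{"tx":0,"ty":0,"tz":0,"wx":0,"wy":0,"wz":-0.34,"hand":0},{"tx":0,"ty":0,"tz":0,"wx":0,"wy":0,"wz":-0.51,"hand":0},{"tx":0,"ty":0,"tz":0,"wx":0,"wy":0,"wz":-0.68,"hand":0},{"tx":0,"ty":0,"tz":0,"wx":0,"wy":0,"wz":-0.85,"hand":0},{"tx":0,"ty":0,"tz":0,"wx":0,"wy":0,"wz":-1.01,"hand":0},{"tx":0,"ty":0,"tz":0,"wx":0,"wy":0,"wz":-1.01,"hand":0},{"tx":0,"ty":0,"tz":0,"wx":0,"wy":0,"wz":-1.01,"hand":0}]' 60
python3 look.py w5
```

```text
t: 8.1
ee_pos: [546.4, 15.6, 68.9]
tool_rot: [-0.001, 0.723, 0.691, 0.001]
force: [-4.5, 1.6, 7.1]
gripper_width: 0.144
gripper_force: 62.8
[-0.131  0.303  1.735  0.003  1.103 -0.087] 8.1
[[ 0.045  0.999  0.001]
 [ 0.999 -0.045  0.002]
 [ 0.002  0.001 -1.   ]] [546.43992204  15.59278965  68.88858891] [-4.53221277  1.59764718  7.10120022]
Y [497.5 184.8] 624 [611.   71.3 120. ] 0.5 [648.4  60.2  49.6]
Y [315.  324.9] 770 [546.6  20.2 120. ] 87.3 [546.3  14.7 110.9]
G [314.5 228.5] 200 [547.4  46.9  76. ] -92.6 [547.4  47.1  76.7]
```

The wing is in line with the marks at 87°. Letting go and rising.

```bash
python3 -m creep '[{"tx":0,"ty":0,"tz":0,"wx":0,"wy":0,"wz":0,"hand":0.5},{"tx":0,"ty":0,"tz":0,"wx":0,"wy":0,"wz":0,"hand":0.5},{"tx":0,"ty":0,"tz":0.3,"wx":0,"wy":0,"wz":0,"hand":0.5},{"tx":0,"ty":0,"tz":3,"wx":0,"wy":0,"wz":0,"hand":0.5},{"tx":0,"ty":0,"tz":8,"wx":0,"wy":0,"wz":0,"hand":0.5},{"tx":0,"ty":0,"tz":12,"wx":0,"wy":0,"wz":0,"hand":0.5},{"tx":0,"ty":0,"tz":12,"wx":0,"wy":0,"wz":0,"hand":0.5},{"tx":0,"ty":0,"tz":12,"wx":0,"wy":0,"wz":0,"hand":0.5}]'
python3 look.py w6
```

```text
t: 9.15
ee_pos: [545.4, 14.4, 186.0]
tool_rot: [-0.001, 0.723, 0.691, -0.0]
force: [-0.0, -0.8, -0.8]
gripper_width: 0.499
gripper_force: 0.0
[-0.132  0.165  1.638  0.     1.34  -0.087] 9.15
[[ 0.045  0.999 -0.001]
 [ 0.999 -0.045  0.   ]
 [ 0.    -0.001 -1.   ]] [545.36712212  14.36533541 185.99480505] [-0.0045914  -0.8424283  -0.77147454]
Y [439.7  38.7] 392 [626.6 142.3 120. ] -1.6 [650.3 158.7  49.1]
Y [428.9 165.6] 285 [624.2  66.6 120. ] -0.3 [646.9  60.   50. ]
Y [317. 243.] 265 [546.3  15.1 120. ] 87.5 [546.3  13.7 115.4]
G [314.    5.4] 82 [551.3 177.3  76. ] -92.6 [551.3 177.5  75.5]
G [316.6 190. ] 76 [547.4  46.8  76. ] -92.5 [547.4  47.   77. ]
G [220.7 228.4] 25 [464.6  17.8  76. ] -91.7 [456.9  11.4  51. ]
```

View pics/w6.png

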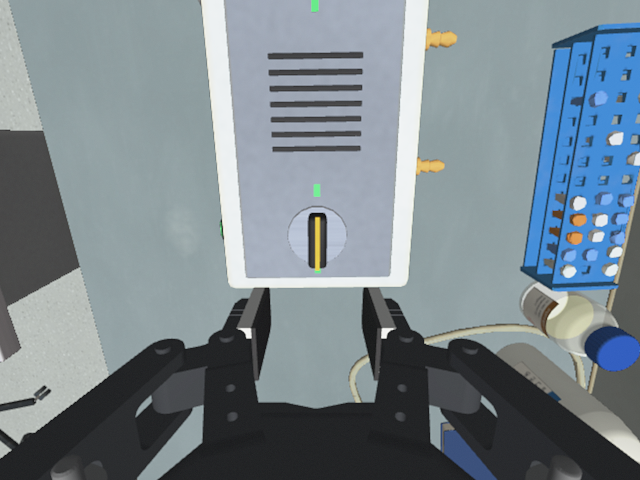

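The wrist view shows the wing at (317,243), in line with the green marks. Its top is at z≈115.4, about 5 mm below where it stood, so the stud is in its catch. The gripper is clear and the other stud was never touched.

```bash
python3 -c "
from workcell import manip; print(manip.finish_job())"
```

```text
the job is handed in; nothing more can be done
None
```

The standing stud is fastened: it was pressed about 10 mm in, turned a quarter turn clockwise to the green marks, and let go into its catch about 5 mm down (by camera depth). The other stud was not touched, and the job was handed in at about 9 s; the interface returned no verdict.

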